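# Vent and crack open the dry box of reference weights

### The arm

A 6-joint arm with a two-finger parallel gripper is mounted at the origin on the work surface. World frame = base frame: x ahead of the robot, y to its left, z up, the work surface at z = 0. Lengths are in mm, angles in rad, forces in N, time in s.
With the tool pointing down it reaches from about 325 to 1000 mm from the base axis. Payload 5.1 kg.
Tool frame: the origin (TCP) lies midway between the tips of the shut fingers; the grasp point (between the pads) lies 19 mm behind it (arm.grip_point_offset is the z of the grasp point in the tool frame, in mm); z points along the fingers, y is the direction in which the jaws open and shut (so a half turn about z gives the same grasp; the last joint's range is limited). The gripper opens to 85 mm and grips with 20 to 120 N. Pads are 22 mm wide; open, the fingers measure 114 mm over their backs; the gripper's body (76 mm by 85 mm) begins 54 mm behind the grasp point. The pads swing forward as they close: fully open they stand 13 mm farther back than shut.
Start: joints at [-1.331, 0.124, 1.65, -0, 1.367, -0.083], TCP at [206.162, -616.427, 231.322] pointing down, gripper open.
Joint ranges: [-2.61, 2.61], [-1.02, 2.33], [0.03, 2.71], [-1.35, 4.49], [0.32, 2.68], [-2.91, 2.91]. Speed limits (rad/s): [2.57, 2.57, 3.14, 3.14, 3.14, 3.14].

### API

Orientations are given as a 3x3 rotation matrix whose columns are the frame's x, y, z axes.
In Python, from workcell import arm gives the robot as it stands.
- The arm moves only by the shell command python3 -m inch 'ROWS' [FORCE]. ROWS is JSON, a list that holds one entry, the list of rows, each a list of 5 numbers: the shift along the tool's x, y, z in cm, then the turn about the tool's z in rad, then the opening, from 0 (shut) to 1 (fully open). In form: [[[dx, dy, dz, roll, gripper], ...]]. A call has 1 to 12 rows; each row shifts and turns the commanded pose from where the row before left it, along the tool's axes as they then stand; what a row does not reach is not made up. A row lasts 1/10 s, in which the tool goes at most 50 mm and 8.59 degrees, less where a joint would pass 70% of its speed; a pose out of reach is approached as far as the arm can. A call with a gripper value outside its range is refused whole. The fingers move at their own pace and stop on an object; FORCE is the grip in N (left out, the last holds). Time passes only in rows, so rows that do not move let the fingers close. It gives the time, the measured TCP pose, the force and the opening at its end, in the units of the state.
- arm.get_obs(): the state, without advancing time (a new reading comes with each control period).
- arm.grab_frame(name): name is "scene" or "top" or "wrist"; returns (picture, depth): 420x560x3 uint8, red, green, blue; 420x560 float32, mm along the optical axis (not along the pixel's ray), 0 where there is no reading.
- arm.camera_params(name): a dict with "camera_matrix" (3x3 intrinsics, pixels), "R" (3x3) and "t" (3): a world point X has camera coordinates R X + t; the wrist camera has in their place "T_tool_cam" (4x4, takes a point from camera to tool coordinates, whose origin is the TCP and whose axes are the flange's). Camera axes: x right, y down, z forward; pixel columns grow to the right and rows downward; lengths in mm; the calibration is good to about 2 mm. The wrist camera is an equidistant fisheye: a pixel r from the principal point sees the ray r / f radians off the axis. A picture is of the moment at which its call begins: read the wrist's pose just before it. camera_params takes no time and is no camera call.
- arm.job_done(): hands the job in, once; it reports no verdict.
The state is a dict: "time": time; "qpos": joint angles; "qvel": joint speeds; "tau": joint torques, N m; "tool_pos": TCP position; "tool_rot": TCP orientation; "force": force on the tool from outside, world axes, zero at the start; "wrist_torque": the same for the moment, N m; "opening": finger opening in mm.
Only numpy, scipy, OpenCV 4.12 (cv2) and the standard library are available. Lean on these libraries where they do the work, as an engineer would, in place of code of your own. Each camera call takes 0.05 s, during which the arm holds its last target. There are 200 camera calls.

### The job

The sealed dry box with the reference weights has to breathe before it is opened. Pull its red vent plug all the way up and leave it up; only then take the lid by its black handle, break it free of the sticky seal without letting it fly wide open, and finish still holding the handle, with the lid steady and only slightly ajar, about 25 mm open at the front edge. Leave the things lying about on the bench where they are.

Things in the scene. Friction and masses are not known exactly. Their poses are not given: they have to be found in the camera images.
- dry_box: the dry box: a clear tub 240 mm deep (x), 280 mm wide (y), 120 mm high with a grey flange and black gasket round its rim, metal weights on a blue shelf inside; it does not move. Origin at the centre of its underside; z up; x points from the front (handle side, nearest the robot) to the back (hinge side), y to the left as the robot sees it
- lid (a joint): the lid's hinge angle, rad: 0 shut, growing as the front rises, to 1.3. Hinge axis along the box's y, 128 mm behind the box's origin (box x = +0.128), 125 mm above the bench. The seal grips: it takes a pull of 15 to 18 N at the handle to start the lid, falling away within the first 10 mm of lift; beyond that 4 to 7 N, mostly the lid's weight. Let go, it falls shut
- handle_grip (a point): the middle of the bar (called lid_c0) of the black bow handle on the lid near its front edge: bar 12 mm square in section, 110 mm long along the box's y, on two end posts 86 mm apart inside. 163 mm above the bench when shut, 28 mm above the lid's frame, 228 mm in front of the hinge axis and 38 mm above it; axes as the box when shut (x to the back, y along the bar, z up), tilting with the lid
- lid_front_edge (a point): the middle of the lid's front lower edge, 256 mm in front of the hinge axis, 125 mm above the bench when shut: 25 mm of opening here is 0.098 rad. The lid is a plate 256 mm deep, 296 mm wide, 10 mm thick, grey frame round a clear pane, about 0.6 kg; its frame's top is 135 mm above the bench when shut
- vent_plug (a joint): how far the vent plug is pulled up, m: 0 pushed down and shut, 0.012 fully up and open (a stop; the plug is captive and stays on its nipple). A detent holds it at either end: it takes about 7 N to start it, less towards half-way (0.006); past that it snaps up by itself and stays up
- vent_grip (a point): the centre of the red vent plug: a round cap 26 mm in diameter, 26 mm tall, on a steel nipple, 50 mm behind and 60 mm to the left (+y) of the box's origin; when down its underside is 141 mm and its centre 154 mm above the bench, the clear pane round it 132.5 mm. The black humidity dial 120 mm to its right (64 mm wide, top 144 mm above the bench) is fixed to the lid, not used
- weight_1kg: bystander: steel knob weight, 48 mm diameter, 76 mm tall, standing beside the box's left wall; origin at the centre of its foot
- weight_500g: bystander: steel knob weight, 38 mm diameter, 60 mm tall, standing beside the box's right wall; origin at the centre of its foot
- solvent_bottle: bystander: white bottle with a blue cap, 60 mm diameter, 150 mm tall; origin at the centre of its foot
- loose_gauge: bystander: dial pressure gauge lying on its back, 100 mm diameter, 39 mm high, brass stem; origin at the centre of its underside
- wrench: bystander: steel wrench lying flat; origin at its underside
- screwdriver: bystander: screwdriver lying flat; origin at its underside
- grease_jar: bystander: small white jar with a green lid, 56 mm diameter, 50 mm tall; origin at the centre of its foot

How it is judged:
By the outcome, as a careful person would: the job done as asked, in the order asked, and still so for the second after the job is handed in, while the arm keeps its last pose, push and grip.
It also fails if it takes over 48 s, if anything falls off the work surface, if the arm or the gripper's body presses on something with over 40 N, if the wrist force passes 120 N, or if a joint passes its speed limit or range.

## Working session

There is one attempt and no reset: what is moved stays moved. The work goes in short steps, Python scripts to look and compute and a shell command to move; the robot and the scene stay as the last step left them, time stands still between calls to the robot, and variables do not carry over. Pictures are saved under pics/ and viewed, about 8 in all and at most 12, crops included, and the job is handed in when it is done.

```bash
ls; mkdir -p pics
python3 - <<'E'
from workcell import arm
import cv2,numpy as np
o=arm.get_obs();print(o['time'],o['tool_pos'],np.round(o['tool_rot'],3).tolist(),o['opening'],arm.grip_point_offset)
ims=[]
for n in('top','scene'):
    p,d=arm.grab_frame(n);np.savez(f'{n}.npz',p=p,d=d)
    c=arm.camera_params(n);print(n,np.round(c['camera_matrix'],1).tolist(),np.round(c['R'],3).tolist(),np.round(c['t'],1).tolist())
    cv2.imwrite(f'pics/{n}0.png',p[:,:,::-1])
E
```

```text
pics
0.0 [ 206.04531022 -615.83033486  230.03728712] [[0.948, 0.317, -0.0], [0.317, -0.948, 0.002], [0.0, -0.002, -1.0]] 85.24605018055452 -18.700000000000003
top [[492.8, 0.0, 274.8], [0.0, 492.8, 208.7], [0.0, 0.0, 1.0]] [[-0.015, -1.0, 0.016], [-0.994, 0.013, -0.11], [0.11, -0.017, -0.994]] [0.2, 549.9, 1210.7]
scene [[405.2, 0.0, 279.7], [0.0, 405.2, 202.6], [0.0, 0.0, 1.0]] [[0.55, 0.835, -0.019], [0.594, -0.407, -0.694], [-0.587, 0.37, -0.72]] [-284.6, -242.9, 1442.6]
```

View pics/top0.png

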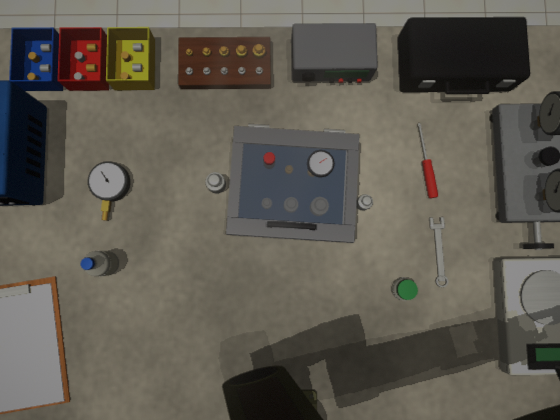

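View pics/scene0.png

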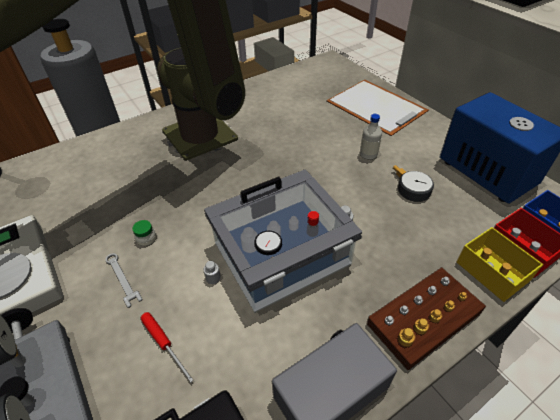

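Top view: red plug at about (269,158), black handle bar at about (291,226), dial at (320,162), weights at (216,182) and (365,202), flanking the box. Next I cast rays.

```bash
cat > h.py <<'E'
import numpy as np,cv2
from workcell import arm
def ray(c,u,v):
    d=c['R'].T@np.linalg.solve(c['camera_matrix'],[u,v,1.]);return -c['R'].T@c['t'],d
def onz(c,u,v,z):
    o,d=ray(c,u,v);return o+d*(z-o[2])/d[2]
def tri(r1,r2):
    (a,d),(b,e)=r1,r2;s=np.linalg.lstsq(np.c_[d,-e],b-a,rcond=None)[0]
    p,q=a+s[0]*d,b+s[1]*e;return (p+q)/2,np.linalg.norm(p-q)
E
python3 - <<'E'
from h import *
C={n:arm.camera_params(n) for n in('top','scene')}
I={n:np.load(n+'.npz') for n in C}
def blobs(m,x0,y0,x1,y1):
    k=np.zeros(m.shape,np.uint8);k[y0:y1,x0:x1]=m[y0:y1,x0:x1]
    return max(cv2.findContours(k,0,2)[0],key=cv2.contourArea)
R={}
for n,roi,roh in(('top',(255,145,285,172),(262,218,322,234)),('scene',(300,205,325,230),(235,172,290,206))):
    p=I[n]['p'].astype(int);red=(p[...,0]>90)&(p[...,1]<60)
    c=blobs(red,*roi);M=cv2.moments(c);u=(M['m10']/M['m00'],M['m01']/M['m00'])
    R[n]=ray(C[n],*u);print(n,'red',u,cv2.boundingRect(c),onz(C[n],*u,167 if n=='top' else 158))
    dk=p.max(2)<38
    c=blobs(dk,*roh);r=cv2.minAreaRect(c);print('handle',r)
    b=cv2.boxPoints(r);b=b[np.argsort(b[:,0])];
    e=[b[:2].mean(0),b[2:].mean(0)]
    print([onz(C[n],*x,167).round(1) for x in e])
print(tri(R['top'],R['scene']))
# box corners of lid top via top picture: grey frame outer, depth band 
d=I['top']['d'];c=C['top'];v,u=np.mgrid[:420,:560]
X=np.linalg.inv(c['camera_matrix'])@np.stack([u.ravel()*1.,v.ravel(),np.ones(u.size)])*d.ravel()
W=(c['R'].T@(X-c['t'][:,None])).reshape(3,420,560)
m=(W[2]>120)&(W[2]<145);k=np.zeros_like(m);k[120:250,222:365]=m[120:250,222:365]
P=W[:2][:,k].T.astype(np.float32);print('lid',len(P),cv2.minAreaRect(P),np.median(W[2][k]))
for nm,a,b,zz in(('bar',(212,240),(262,322),155),('plug',(140,175),(255,285),155)):
    q=W[:,a[0]:a[1],b[0]:b[1]].reshape(3,-1);q=q[:,q[2]>zz];print(nm,q.shape[1],q.mean(1),q.min(1),q.max(1), cv2.minAreaRect(q[:2].T.astype(np.float32)))
E
```

```text
top red (268.8576576576576, 157.409009009009) (263, 152, 12, 12) [651.84355991   6.77831635 167.        ]
handle ((310.0, 226.5), (5.0, 10.0), 90.0)
[array([493.9, -71.8, 167. ]), array([493.6, -94.2, 167. ])]
scene red (312.8953771289537, 215.28953771289537) (307, 211, 12, 10) [650.07348293   9.19780935 158.        ]
handle ((260.6567687988281, 189.65509033203125), (11.841401100158691, 43.862403869628906), 67.89054870605469)
[array([ 511.6, -106.9,  167. ]), array([518.7,   6.5, 167. ])]
(array([652.93963145,   6.79347178, 162.10411353]), np.float64(0.11219025238410023))
lid 13369 ((603.2406616210938, -49.0084228515625), (296.6092834472656, 266.5987854003906), 85.53939056396484) 133.17467225297176
bar 281 [496.76230672 -39.4069501  187.25354154] [413.25218673 -94.78013544 157.11569876] [ 507.35796484   13.9470738  1263.77547226] ((459.7686767578125, -40.519874572753906), (107.84351348876953, 94.2946548461914), 89.33301544189453)
plug 119 [642.0332719    7.69610254 211.93127636] [413.25218673  -5.0345504  161.63967774] [ 664.81698237   20.11132768 1263.77547226] ((539.0636596679688, 9.527563095092773), (25.021102905273438, 251.737548828125), 89.0155258178711)
```

Run:
```python
from h import *
c=arm.camera_params('top');I=np.load('top.npz');d=I['d'];v,u=np.mgrid[:420,:560]
X=np.linalg.inv(c['camera_matrix'])@np.stack([u.ravel()*1.,v.ravel(),np.ones(u.size)])*d.ravel()
W=(c['R'].T@(X-c['t'][:,None])).reshape(3,420,560)
for nm,a,b in(('bar',(212,240),(255,325)),('plug',(140,175),(255,285))):
    q=W[:,a[0]:a[1],b[0]:b[1]].reshape(3,-1);q=q[:,(q[2]>155)&(q[2]<180)]
    r=cv2.minAreaRect(q[:2].T.astype(np.float32));print(nm,q.shape[1],q.mean(1),r)
    print(np.polyfit(q[1],q[0],1))
# lid corners by depth
m=((W[2]>120)&(W[2]<145)).astype(np.uint8);k=m*0;k[120:250,222:365]=m[120:250,222:365]
P=W[:2][:,k>0].T.astype(np.float32);bx=cv2.boxPoints(cv2.minAreaRect(P));print(bx)
for th in np.radians([-4.5,-3.5]):
    R=np.array([[np.cos(th),-np.sin(th)],[np.sin(th),np.cos(th)]])
    print('handle from plug',np.array([652.5,7])-R@[150,60])
import math
x=np.array([.948,.317]);
print('tool x yaw deg',math.degrees(math.atan2(x[1],x[0])))
```

```text
bar 276 [498.27517122 -40.3735085  167.75133265] ((498.68096923828125, -41.03239440917969), (108.77857208251953, 12.576647758483887), 85.39225006103516)
[7.67908409e-02 5.01375487e+02]
plug 114 [652.06753002   7.42193713 165.79775899] ((652.16845703125, 7.581400394439697), (25.022428512573242, 25.488859176635742), 89.04442596435547)
[-2.97050113e-02  6.52287999e+02]
[[ 458.81082 -186.49666]
 [ 724.6021  -207.23103]
 [ 747.67053   88.47981]
 [ 481.8792   109.21419]]
handle from plug [498.2548542  -41.04617566]
handle from plug [499.11686786 -43.73080698]
tool x yaw deg 18.489326325905683
```

```bash
python3 -m inch '[[[3.1,-2.25,0,0,1],[3.1,-2.25,0,0,1],[3.1,-2.25,0,0,1],[3.1,-2.25,0,0,1],[3.1,-2.25,0,0,1],[3.1,-2.25,0,0,1],[3.1,-2.25,0,0,1],[3.1,-2.25,0,0,1],[3.1,-2.25,0,0,1],[3.1,-2.25,0,0,1],[3.1,-2.25,0,0,1],[3.1,-2.25,0,0,1]]]' 60
python3 -m inch '[[[3.1,-2.25,0,0,1],[3.1,-2.25,0,0,1],[3.1,-2.25,0,0,1],[3.1,-2.25,0,0,1],[3.1,-2.25,0,0,1],[3.1,-2.25,0,0,1],[3.1,-2.25,0,0,1],[3.1,-2.25,0,0,1]]]'
python3 -m inch '[[[0,0,0,-0.146,1],[0,0,0,-0.146,1],[0,0,0,-0.146,1],[0,0,0,-0.146,1],[0,0,0,-0.146,1],[0,0,0,-0.146,1],[0,0,0,-0.146,1],[0,0,0,-0.146,1],[0,0,0,0,1],[0,0,0,0,1]]]'
```

```text
time: 1.3
tool_pos: [473.7, -240.8, 230.9]
tool_rot: [[0.948, 0.317, -0.0], [0.317, -0.948, 0.0], [-0.0, -0.0, -1.0]]
force: [1.1, -0.6, 0.2]
opening: 85.5
time: 2.1
tool_pos: [651.8, 8.5, 230.6]
tool_rot: [[0.948, 0.317, -0.001], [0.317, -0.948, -0.0], [-0.001, -0.0, -1.0]]
force: [0.5, -1.0, 0.8]
opening: 85.7
time: 3.1
tool_pos: [651.2, 7.0, 230.8]
tool_rot: [[0.083, 0.997, -0.001], [0.997, -0.083, 0.0], [0.0, -0.001, -1.0]]
force: [-0.2, -0.3, -0.8]
opening: 85.6
```

```bash
cat >> h.py <<'E'
def wray(u,v,o):
    c=arm.camera_params('wrist');K=c['camera_matrix'];T=np.array(c['T_tool_cam'])
    x,y=(u-K[0,2])/K[0,0],(v-K[1,2])/K[1,1];r=np.hypot(x,y);s=np.sin(r)/max(r,1e-9)
    d=np.array([x*s,y*s,np.cos(r)]);R=np.array(o['tool_rot'])
    return R@T[:3,3]+o['tool_pos'],R@(T[:3,:3]@d)
def wonz(u,v,o,z):
    a,d=wray(u,v,o);return a+d*(z-a[2])/d[2]
E
python3 - <<'E'
from h import *
o=arm.get_obs();p,d=arm.grab_frame('wrist');cv2.imwrite('pics/w1.png',p[:,:,::-1])
q=p.astype(int);m=((q[...,0]>90)&(q[...,1]<60)&(q[...,2]<70)).astype(np.uint8)
for c in sorted(cv2.findContours(m,0,2)[0],key=cv2.contourArea)[-3:]:
    (u,v),r=cv2.minEnclosingCircle(c);print(u,v,r,cv2.contourArea(c),wonz(u,v,o,165))
E
```

```text
453.0 5.0 9.999999747378752e-05 0.0 [791.12600562 163.32545791 165.        ]
452.0 308.5 4.924529075622559 59.5 [795.85372289 -77.39978285 165.        ]
278.5 223.6219482421875 21.107324600219727 1167.5 [653.73936563  12.20988596 165.        ]
```

View pics/w1.png

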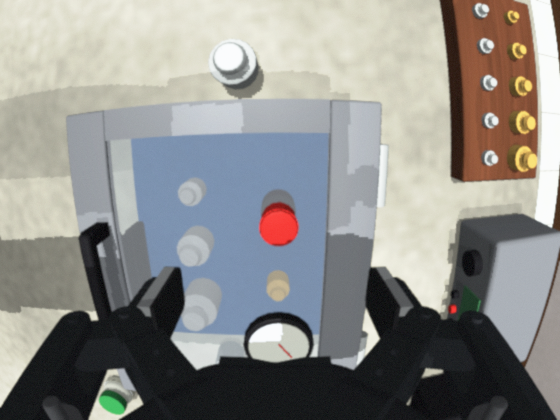

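Wrist view: plug at (278,224), centred between the fingers; nothing in the way. I descend and grip it.

```bash
python3 -m inch '[[[0,0.1,1.5,0,1],[0,0,1.5,0,1],[0,0,1.5,0,1],[0,0,1.5,0,1],[0,0,1.2,0,1],[0,0,1.0,0,1],[0,0,0.8,0,1],[0,0,0,0,1],[0,0,0,0,1]]]' 60
python3 -m inch '[[[0,0,0,0,0],[0,0,0,0,0],[0,0,0,0,0],[0,0,0,0,0],[0,0,0,0,0],[0,0,0,0,0],[0,0,0,0,0],[0,0,0,0,0],[0,0,0,0,0],[0,0,0,0,0]]]' 60
```

```text
time: 4.05
tool_pos: [652.7, 6.9, 141.6]
tool_rot: [[0.08, 0.997, 0.001], [0.997, -0.08, -0.0], [0.0, 0.001, -1.0]]
force: [0.0, -0.7, -0.1]
opening: 85.4
time: 5.05
tool_pos: [653.6, 6.8, 142.2]
tool_rot: [[0.08, 0.997, 0.003], [0.997, -0.08, -0.0], [0.0, 0.003, -1.0]]
force: [5.6, 0.2, 1.0]
opening: 24.2
```

```bash
python3 -m inch '[[[0,0,-0.2,0,0],[0,0,-0.2,0,0],[0,0,0,0,0]]]'
python3 -m inch '[[[0,0,-0.2,0,0],[0,0,-0.2,0,0],[0,0,0,0,0]]]'
python3 -m inch '[[[0,0,-0.2,0,0],[0,0,-0.1,0,0],[0,0,0,0,0],[0,0,0,0,0]]]'
```

```text
time: 5.35
tool_pos: [653.5, 6.8, 145.2]
tool_rot: [[0.08, 0.997, 0.003], [0.997, -0.08, -0.0], [0.0, 0.003, -1.0]]
force: [8.4, -1.8, -3.5]
opening: 24.3
time: 5.65
tool_pos: [653.6, 6.9, 150.4]
tool_rot: [[0.08, 0.997, 0.003], [0.997, -0.08, -0.0], [0.0, 0.003, -1.0]]
force: [5.5, -0.3, 1.7]
opening: 24.5
time: 6.05
tool_pos: [653.6, 6.9, 153.4]
tool_rot: [[0.08, 0.997, 0.003], [0.997, -0.08, -0.0], [0.0, 0.003, -1.0]]
force: [5.8, -0.8, 2.4]
opening: 24.1
```

```bash
python3 -m inch '[[[0,0,-0.1,0,0],[0,0,0,0,0],[0,0,0,0,0]]]'
python3 -m inch '[[[0,0,0,0,1],[0,0,0,0,1],[0,0,0,0,1],[0,0,0,0,1],[0,0,0,0,1],[0,0,0,0,1],[0,0,0,0,1],[0,0,0,0,1]]]'
python3 -m inch '[[[0,0,-1.5,0,1],[0,0,-1.5,0,1],[0,0,-1.5,0,1],[0,0,-2.0,0,1],[0,0,-2.0,0,1],[0,0,0,0,1],[0,0,0,0,1]]]'
python3 - <<'E'
from h import *
o=arm.get_obs();p,d=arm.grab_frame('wrist');cv2.imwrite('pics/w2.png',p[:,:,::-1])
c=arm.camera_params('top');p,d=arm.grab_frame('top');print(o['tool_pos'])
C=arm.camera_params('scene');p,d=arm.grab_frame('scene');cv2.imwrite('pics/s2.png',cv2.resize(p[130:300,180:400,::-1],None,fx=3,fy=3))
q=p.astype(int);m=((q[...,0]>90)&(q[...,1]<60)).astype(np.uint8)[200:235,295:330]
print(cv2.boundingRect(m),cv2.countNonZero(m))
P=C['camera_matrix']@(C['R']@np.array([[652.2,7.4,154],[652.2,7.4,166]]).T+C['t'][:,None]);print(P[:2]/P[2])
M=cv2.moments(m,True);print(M['m10']/M['m00']+295,M['m01']/M['m00']+200)
E
```

```text
time: 6.35
tool_pos: [653.6, 6.8, 153.9]
tool_rot: [[0.08, 0.997, 0.003], [0.997, -0.08, -0.0], [0.0, 0.003, -1.0]]
force: [6.3, -0.8, 1.0]
opening: 24.4
time: 7.15
tool_pos: [652.4, 6.9, 153.3]
tool_rot: [[0.08, 0.997, -0.0], [0.997, -0.08, 0.0], [0.0, -0.0, -1.0]]
force: [-0.2, 0.2, -0.3]
opening: 85.3
time: 7.85
tool_pos: [652.9, 6.9, 239.8]
tool_rot: [[0.08, 0.997, 0.002], [0.997, -0.08, -0.0], [0.0, 0.002, -1.0]]
force: [1.0, 0.4, -1.5]
opening: 85.5
[652.87216043   6.9202143  239.80968679]
(13, 8, 11, 14) 74
[[312.75370734 312.95732822]
 [217.30833732 213.86402983]]
313.5945945945946 211.95945945945945
```

View pics/s2.png

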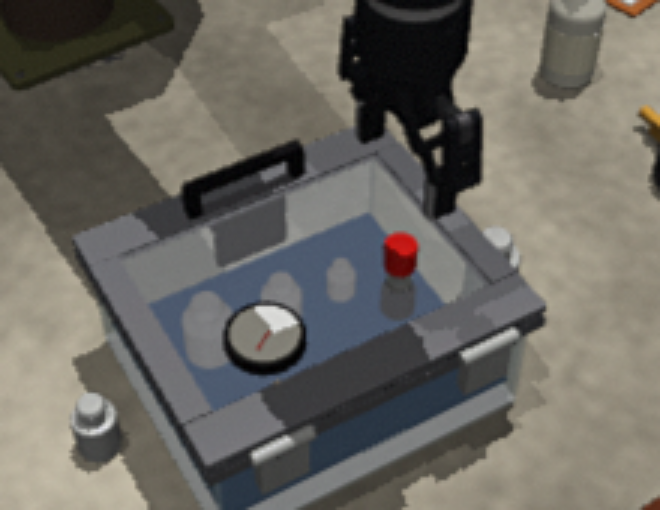

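Plug stands up, about 3.3 px higher in the scene view than before (3.4 expected); lid still shut. Now the handle.

```bash
python3 -m inch '[[[-1.2,-3,0,0,1],[-1.2,-3,0,0,1],[-1.2,-3,0,0,1],[-1.2,-3,0,0,1],[-1.2,-3,0,0,1],[0,0,1.5,0,1],[0,0,1.5,0,1],[0,0,0,0,1],[0,0,0,0,1]]]'
python3 - <<'E'
from h import *
o=arm.get_obs();p,d=arm.grab_frame('wrist');cv2.imwrite('pics/w3.png',p[:,:,::-1])
E
```

```text
time: 8.9
tool_pos: [498.0, -40.6, 206.9]
tool_rot: [[0.079, 0.997, -0.003], [0.997, -0.079, 0.001], [0.0, -0.003, -1.0]]
force: [-0.8, -0.5, -0.5]
opening: 85.1
```

View pics/w3.png

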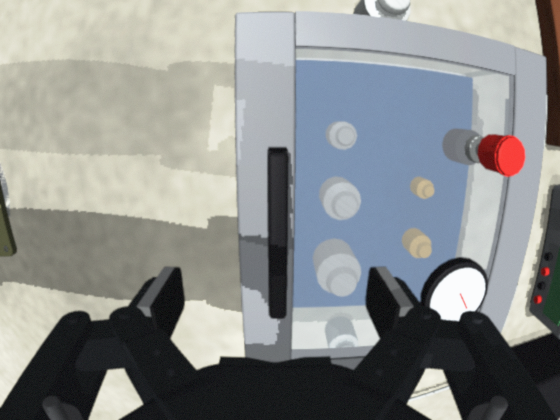

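The bar runs vertically at u≈278, rows 148–318, midway between the fingers (centre ≈277), and the red cap shows its nipple beneath. Down and grip.

```bash
python3 -m inch '[[[0,0,1.4,0,1],[0,0,1.4,0,1],[0,0,1.4,0,1],[0,0,1.0,0,1],[0,0,0.6,0,1],[0,0,0.4,0,1],[0,0,0,0,1],[0,0,0,0,1]]]' 70
python3 -m inch '[[[0,0,0,0,0],[0,0,0,0,0],[0,0,0,0,0],[0,0,0,0,0],[0,0,0,0,0],[0,0,0,0,0],[0,0,0,0,0],[0,0,0,0,0],[0,0,0,0,0],[0,0,0,0,0],[0,0,0,0,0]]]' 70
```

```text
time: 9.75
tool_pos: [498.4, -41.0, 146.8]
tool_rot: [[0.08, 0.997, 0.001], [0.997, -0.08, -0.0], [-0.0, 0.001, -1.0]]
force: [0.0, 0.6, 1.3]
opening: 85.6
time: 10.85
tool_pos: [499.5, -41.0, 146.7]
tool_rot: [[0.08, 0.997, 0.004], [0.997, -0.08, -0.0], [-0.0, 0.004, -1.0]]
force: [5.3, 0.7, -2.5]
opening: 10.5
```

```bash
python3 -m inch '[[[0,0,-0.1,0,0],[0,0,-0.1,0,0],[0,0,0,0,0]]]'
python3 -m inch '[[[0,0,-0.1,0,0],[0,0,0,0,0],[0,0,0,0,0]]]'
python3 -m inch '[[[0,0,-0.05,0,0],[0,0,0,0,0],[0,0,0,0,0]]]'
```

```text
time: 11.15
tool_pos: [499.5, -41.0, 146.9]
tool_rot: [[0.08, 0.997, 0.005], [0.997, -0.08, -0.0], [0.0, 0.005, -1.0]]
force: [11.2, -1.0, -11.0]
opening: 10.5
time: 11.45
tool_pos: [499.5, -41.0, 147.0]
tool_rot: [[0.08, 0.997, 0.005], [0.997, -0.08, -0.0], [0.0, 0.005, -1.0]]
force: [13.1, -1.1, -15.7]
opening: 10.2
time: 11.75
tool_pos: [499.5, -41.0, 147.1]
tool_rot: [[0.08, 0.997, 0.005], [0.997, -0.08, -0.0], [0.0, 0.005, -1.0]]
force: [15.6, -1.7, -18.6]
opening: 10.9
```

```bash
python3 -m inch '[[[0,0.1,0,0,0],[0,0.1,0,0,0],[0,0,0,0,0]]]'
python3 -m inch '[[[0,0,-0.05,0,0],[0,0,0,0,0],[0,0,0,0,0]]]'
```

```text
time: 12.05
tool_pos: [499.5, -41.0, 147.0]
tool_rot: [[0.08, 0.997, -0.001], [0.997, -0.08, 0.0], [0.0, -0.001, -1.0]]
force: [5.3, -1.4, -12.3]
opening: 10.4
time: 12.35
tool_pos: [499.5, -41.0, 147.0]
tool_rot: [[0.08, 0.997, -0.001], [0.997, -0.08, 0.0], [0.0, -0.001, -1.0]]
force: [6.1, -1.9, -14.1]
opening: 10.6
```

```bash
python3 -m inch '[[[0,0,-0.05,0,0],[0,0,0,0,0],[0,0,0,0,0]]]'
python3 -m inch '[[[0,0.02,-0.05,0,0],[0,0,0,0,0],[0,0,0,0,0]]]'
python3 -m inch '[[[0,0.02,-0.04,0,0],[0,0,0,0,0],[0,0,0,0,0]]]'
```

```text
time: 12.65
tool_pos: [499.5, -41.0, 147.1]
tool_rot: [[0.08, 0.997, -0.001], [0.997, -0.08, 0.0], [0.0, -0.001, -1.0]]
force: [8.9, -1.8, -15.6]
opening: 10.4
time: 12.95
tool_pos: [499.5, -41.0, 147.1]
tool_rot: [[0.08, 0.997, -0.001], [0.997, -0.08, 0.0], [0.0, -0.002, -1.0]]
force: [8.7, -1.8, -18.5]
opening: 11.0
time: 13.25
tool_pos: [499.6, -41.0, 148.0]
tool_rot: [[0.08, 0.997, -0.002], [0.997, -0.08, 0.0], [0.0, -0.002, -1.0]]
force: [7.7, 0.1, -13.8]
opening: 10.4
```

It has broken free at about 18 N and yields gradually. Continue along the hinge arc.

```bash
python3 -m inch '[[[0,0.02,-0.08,0,0],[0,0.02,-0.08,0,0],[0,0.02,-0.08,0,0],[0,0,0,0,0]]]'
python3 -m inch '[[[0,0.02,-0.08,0,0],[0,0.02,-0.08,0,0],[0,0.02,-0.08,0,0],[0,0.02,-0.08,0,0],[0,0,0,0,0]]]'
python3 -m inch '[[[0,0.02,-0.1,0,0],[0,0.02,-0.1,0,0],[0,0.02,-0.1,0,0],[0,0.02,-0.1,0,0],[0,0,0,0,0]]]'
```

```text
time: 13.65
tool_pos: [500.3, -41.1, 151.7]
tool_rot: [[0.08, 0.997, -0.002], [0.997, -0.08, 0.0], [0.0, -0.002, -1.0]]
force: [4.7, -1.0, -9.3]
opening: 10.4
time: 14.15
tool_pos: [501.3, -41.1, 156.9]
tool_rot: [[0.08, 0.997, -0.002], [0.997, -0.08, 0.0], [0.0, -0.002, -1.0]]
force: [2.2, -0.9, -7.7]
opening: 10.3
time: 14.65
tool_pos: [502.4, -41.2, 161.6]
tool_rot: [[0.08, 0.997, -0.001], [0.997, -0.08, 0.0], [-0.0, -0.001, -1.0]]
force: [-0.0, -0.7, -5.9]
opening: 10.4
```

```bash
python3 -m inch '[[[0,0.02,-0.1,0,0],[0,0.02,-0.1,0,0],[0,0.02,-0.1,0,0],[0,0.02,-0.1,0,0],[0,0.02,-0.1,0,0],[0,0.02,-0.1,0,0],[0,0.02,-0.1,0,0],[0,0,0,0,0],[0,0,0,0,0]]]'
python3 - <<'E'
from h import *
for n in('wrist','scene'):
    p,d=arm.grab_frame(n);np.savez(n+'5.npz',p=p,d=d)
    s=p if n=='wrist' else cv2.resize(p[130:300,180:400],None,fx=3,fy=3,interpolation=cv2.INTER_CUBIC)
    cv2.imwrite(f'pics/{n}5.png',s[:,:,::-1])
c=arm.camera_params('scene');o=np.array([602.2,-49.2,0]) # box origin check below
th=np.radians(-4.5);R=np.array([[np.cos(th),-np.sin(th),0],[np.sin(th),np.cos(th),0],[0,0,1]])
o=np.array([652.2,7.4,0])-R@[50,60,0];print('box',o)
d0=np.load('scene.npz')['d'];d1=d
v,u=np.mgrid[:420,:560]
def box(d):
    X=np.linalg.inv(c['camera_matrix'])@np.stack([u.ravel()*1.,v.ravel(),np.ones(u.size)])*d.ravel()
    return R.T@((c['R'].T@(X-c['t'][:,None]))-o[:,None])
for nm,dd in(('before',d0),('now',d1)):
    B=box(dd)
    B=B[:,(B[2]>122)&(B[2]<180)]
    # side frame strips of the lid top (right/left of pane)
    k=(np.abs(B[0])<105)&(np.abs(np.abs(B[1])-132)<9)&(B[2]>122)
    q=B[:,k];a,b=np.polyfit(q[0],q[2],1)
    res=q[2]-a*q[0]-b;g=np.abs(res)<6;a,b=np.polyfit(q[0][g],q[2][g],1)
    print(nm,k.sum(),g.sum(),'tilt',-np.arctan(a),'z at hinge',a*128+b)
E
```

```text
time: 15.55
tool_pos: [504.1, -41.4, 168.4]
tool_rot: [[0.08, 0.997, -0.0], [0.997, -0.08, 0.0], [0.0, -0.0, -1.0]]
force: [0.9, -0.7, -9.0]
opening: 10.5
box [597.64658757 -48.49208524   0.        ]
before 983 983 tilt -0.0003622897807788802 z at hinge 134.63212911364167
now 1065 1065 tilt 0.09301211611550371 z at hinge 134.9334432054083
```

View pics/scene5.png

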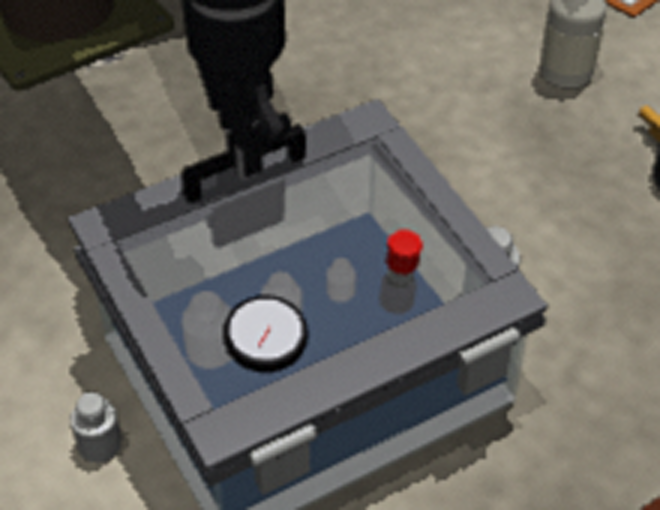

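The scene view shows the lid slightly ajar, gripper on the bar and plug up at (404,252). Depth tilt is 0.093 rad ≈ 24 mm; one more millimetre, then settle.

```bash
python3 -m inch '[[[0,0.02,-0.1,0,0],[0,0,0,0,0],[0,0,0,0,0],[0,0,0,0,0],[0,0,0,0,0],[0,0,0,0,0],[0,0,0,0,0]]]'
python3 - <<'E'
from h import *
c=arm.camera_params('scene')
th=np.radians(-4.5);R=np.array([[np.cos(th),-np.sin(th),0],[np.sin(th),np.cos(th),0],[0,0,1]])
o=np.array([652.2,7.4,0])-R@[50,60,0];v,u=np.mgrid[:420,:560]
for i in range(3):
    p,d=arm.grab_frame('scene')
    X=np.linalg.inv(c['camera_matrix'])@np.stack([u.ravel()*1.,v.ravel(),np.ones(u.size)])*d.ravel()
    B=R.T@((c['R'].T@(X-c['t'][:,None]))-o[:,None])
    q=B[:,(np.abs(B[0])<105)&(np.abs(np.abs(B[1])-132)<9)&(B[2]>122)&(B[2]<180)]
    t=-np.arctan(np.polyfit(q[0],q[2],1)[0])
    k=B[:,(np.hypot(B[0]-50,B[1]-60)<11)&(B[2]>150)]
    print('tilt',t,'open',256*np.sin(t),'plug top z',np.percentile(k[2],95))
    s=arm.get_obs();print(s['time'],s['tool_pos'],s['force'],s['opening'])
b=np.load('scene.npz')['p'].astype(int);cv2.imwrite('pics/diff.png',np.hstack([np.abs(p.astype(int)-b).max(2).astype(np.uint8)]))
E
```

```text
time: 16.35
tool_pos: [504.3, -41.4, 169.3]
tool_rot: [[0.08, 0.997, 0.0], [0.997, -0.08, 0.0], [0.0, 0.0, -1.0]]
force: [2.1, -0.4, -8.9]
opening: 10.4
tilt 0.09913224745906542 open 25.3363102145338 plug top z 188.5987535031217
16.4 [504.29899308 -41.38605368 169.34469376] [ 1.87781923 -0.93045529 -9.49384425] 10.773946835656915
tilt 0.09750719017793379 open 24.92230473528126 plug top z 188.23733412075987
16.45 [504.27549168 -41.36413374 169.31816988] [ 2.04244373 -0.53334981 -8.90499487] 10.48428578950753
tilt 0.09906602901615753 open 25.319441464404616 plug top z 188.20123702161143
16.5 [504.30698083 -41.37224056 169.33742221] [ 2.52580263 -0.80476055 -9.03979126] 10.313356567247412
```

View pics/diff.png

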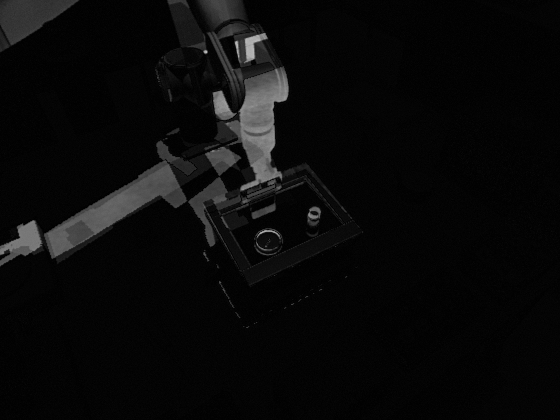

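The difference image changes only at the arm, its shadow, the lid, dial and plug; all bystanders are unchanged. Handing in.

```bash
python3 -c "
from workcell import arm
print(arm.job_done());print(arm.get_obs()['time'])"
```

```text
the job is handed in; nothing more can be done
None
the job is handed in; nothing more can be done
```

The job is done and handed in at about 16.5 s. The red vent plug is fully up, and the arm still holds the handle with the lid about 25 mm open.

- **Plug:** I pulled it up with the lid still shut. The scene camera showed it 3.3 px higher, against 3.4 px expected for the full 12 mm. In the last check its top was about 188 mm above the bench, against about 187 mm expected for plug up and lid ajar.
- **Lid:** It came free of the seal at about 18 N in sub-millimetre steps, without jumping. Three last depth readings gave a tilt of 0.0975–0.099 rad, which is 24.9–25.3 mm at the front edge. The pose was steady to within 0.1 mm, and the vertical force on the handle was about 9 N. That is a little above the 4 to 7 N the task gives for the open lid.
- **Things on the bench:** A before-and-after comparison from the scene camera showed none of the bystanders moved.
- **Side load:** While breaking the seal, the sideways force on the gripper built up to about 15 N. I moved the tool 2 mm toward the hinge to relieve it before going on.

No check failed.

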